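# Set the grow-room controller to fruiting and start it

### The job

On the climate controller, turn the lever selector to the mark shaped like a mushroom so that it clicks home in that notch, and only then press the round start button fully down and let it go. Leave the selector there, and do not knock or shift the other things on the cart.

Things in the scene. Friction and masses are not known exactly. Their poses are not given: they have to be found in the camera images.
- controller: grey climate controller, a fixed box 220 (x) by 290 (y) by 80 mm high with a flat bright aluminium top panel; carries the selector and the start button. Origin at the centre of its underside, on the cart; own x points away from the operator's (robot's) side, own y to the left, z up. Place and yaw (up to 0.4 rad) vary.
- selector_axis (a point): fixed point on the selector's vertical axis, 22 mm above the top panel (half-way up the lever); at x -15, y +40 mm in the controller's frame.
- selector (a joint): selector angle, rad: 0 with the lever along the controller's own +y, growing clockwise from above (pi/2: +x, pi: -y). Seven notches 30 degrees apart, 0 to 180; stops 3 degrees beyond. A sprung ball draws it into the nearest notch; 0.15 N m (3 N at the tip) takes it out; past half-way it snaps on to the next. Starts in one of the first three notches (plain thin ticks).
- lever_tip (a point): on the black lever's pointing arm, 50 mm from the axis, 22 mm above the panel. The arm ends 55 mm from the axis, its short tail 13 mm behind it; a straight bar 14 mm wide, upright sides 10 to 34 mm above the panel, white line on the pointing arm's top. Under it a hub disc, radius 23 mm, 11 mm high.
- pointer_aim (a point): point straight out along the lever's pointing arm, 82 mm from the axis, just above the panel: where the lever points on the circle of marks. It moves with the lever.
- mark_mushroom: the mark to be chosen: a flat black mushroom silhouette 2 mm thick, 30 (x) by 32 mm (y), a broad rounded cap on a narrow stem, the cap to the controller's +x side; origin at its middle, 82 mm from the selector's axis. It lies at one of the last four notches (90, 120, 150 or 180 degrees); which one varies.
- mark_disc: another mark, not wanted: flat black disc 24 mm across; at one of the last four notches.
- mark_frame: another mark, not wanted: flat black square outline 26 mm wide, open in the middle; at one of the last four notches.
- mark_bar: another mark, not wanted: flat black bar 7 by 26 mm; at one of the last four notches.
- start (a joint): travel of the start button in m: 0 when up, 0.006 fully down; a spring of about 5 N at full travel brings it back up.
- start_top (a point): centre of the top of the round grey start button (32 mm across, in a black housing on the panel); it is pressed straight down and moves with the button.
- jar: loose small amber jar, 36 mm across, 50 mm high, standing on the controller's panel near its far right corner; origin at the centre of its underside. Leave it standing.
- brush: loose wooden-handled brush, 200 mm long, lying on the cart to the right of the controller; origin under its middle. Leave it.
- hygrometer: loose white round dial, 66 mm across, 22 mm high, on the cart to the left of the controller; origin at the centre of its underside. Leave it.
- spray: loose white bottle, 64 mm across, 170 mm high, standing on the cart; origin at the centre of its underside. Leave it.
- bowl: loose steel bowl, 140 mm across, 50 mm high; origin at the centre of its underside. Leave it.
- tin: loose can, 72 mm across, 90 mm high; origin at the centre of its underside. Leave it.
There are look-alikes about, which are no part of the job. What is meant by the jar is not green or red, and is the smaller of those in its own colour.

How it is judged (in metres and radians):
On the way, in this order (a step that is already met when the one before it is completed fails the run):
1. the lever points at the mushroom mark, in its notch (horizontal distance between pointer_aim and mark_mushroom below 0.014 m and velocity of joint selector between -0.1 and 0.1 rad/s), for 0.2 s.
2. the start button is pressed fully down with the lever still at the mushroom mark (horizontal distance between pointer_aim and mark_mushroom below 0.014 m and value of joint start above 0.0045 m), for 0.05 s.
At the end, for the whole second after the job is handed in: The lever rests pointing at the mushroom mark (the point 82 mm out along it within 14 mm of the mark's centre, about 10 degrees), the start button is up again (within 2 mm) after a press of at least 4.5 mm, the jar still stands, and no loose thing has moved by more than 30 mm (all of step 1 and value of joint start below 0.002 m and angle between jar's own z axis and vertical below 0.2 rad and distance of each of jar, brush, hygrometer, spray, bowl, tin from where it was at the start of the episode below 0.03 m); the robot touches nothing.
It fails at once if the start button is pressed (over 3 mm) while the lever does not point at the mushroom mark (value of joint start above 0.003 m and not (horizontal distance between pointer_aim and mark_mushroom below 0.014 m)).
It fails at once if one of the other things is shifted by more than 30 mm or the jar is tipped over (distance of any of jar, brush, hygrometer, spray, bowl, tin from where it was at the start of the episode above 0.03 m or angle between jar's own z axis and vertical above 0.6 rad).
It also fails if it takes over 64 s, if anything falls off the work surface, if the arm or the gripper's body presses on something with over 40 N, if the wrist force passes 120 N, or if a joint passes its speed limit or range.

### The arm

A 6-joint arm with a two-finger parallel gripper is mounted at the origin on the work surface. World frame = base frame: x ahead of the robot, y to its left, z up, the work surface at z = 0. Lengths are in mm, angles in rad, forces in N, time in s.
With the tool pointing down it reaches from about 350 to 775 mm from the base axis. Payload 7.3 kg.
Tool frame: the origin (TCP) lies at the very end of the fingers, on their centre line; the grasp point (between the pads) lies 19 mm behind it; z points along the fingers, y is the line along which they close (so a half turn about z gives the same grasp; the last joint's range is limited). The gripper opens to 92 mm and grips with 3 to 60 N. Pads are 19 mm wide; open, the fingers measure 130 mm over their backs; the gripper's body (75 mm by 190 mm) begins 47 mm behind the grasp point.
Start: joints at [1.108, 0.342, 1.524, -0, 1.275, -0.146], TCP at [163.537, 498.899, 226.741] pointing down, gripper open.
Joint ranges: [-2.53, 2.53], [-0.77, 2.02], [0.04, 2.7], [-1, 4.14], [0.28, 2.66], [-3.11, 3.11]. Speed limits (rad/s): [2.57, 2.57, 3.14, 3.14, 3.14, 3.14].

### API

Orientations are given as [roll, pitch, yaw] about the fixed x, y, z axes, in that order (R = Rz(yaw) Ry(pitch) Rx(roll)).
In Python, from plant import bot gives the robot as it stands.
- The arm moves only by the tool jog_arm, never from a script. Its argument "targets" is a list of rows, each an object with "xyz": the shift along the tool's x, y, z as a fraction of full scale, a list of three; "spin": the turn about the tool's z as a fraction of full scale. In form: [{"xyz": [x, y, z], "spin": spin}, ...]. A call has exactly 10 rows; each row shifts and turns the commanded pose from where the row before left it, along the tool's axes as they then stand; what a row does not reach is not made up. Full scale, the value 1, is 80 mm for a shift and 0.1 rad for a turn. A row lasts 1/8 s, in which the tool goes at most 62.5 mm and 10.7 degrees, less where a joint would pass 70% of its speed; a pose out of reach is approached as far as the arm can. A call with a number of a shift or a turn outside -1 to 1 is refused whole. A call with a gripper value outside its range is refused whole. "gripper" is the opening in per cent of the stroke, from 0 (shut) to 100 (fully open), set as the call begins (left out, the last holds). The fingers move at their own pace and stop on an object; the grip force is fixed at half the most. Time passes only in rows, so rows that do not move let the fingers close, or fill a call up. It gives the time, the measured TCP pose, the force, the opening and the grip force at its end, in the units of the state.
- bot.get_obs(): the state, without advancing time (a new reading comes with each control period).
- bot.capture(name): name is "scene" or "side" or "wrist"; returns the picture (420x560x3 uint8, blue, green, red); there is no depth.
- bot.get_calibration(name): a dict with "vfov" (degrees; the focal length in pixels is half the picture's height over the tangent of half this angle, whatever the lens; pixels are square), "cx", "cy" (the principal point, pixels), "eye" and "rotation" of the camera in the world. Camera axes: x right, y down, z forward; pixel columns grow to the right and rows downward; lengths in mm; the calibration is good to about 2 mm. A picture is of the moment at which its call begins: read the wrist's pose just before it. get_calibration takes no time and is no camera call; for the wrist camera it gives the pose at the moment of the call.
- bot.close_job(): hands the job in; it is judged then, once.
The state is a dict: "time": time; "joint_positions": joint angles; "dq": joint speeds; "tau": joint torques, N m; "tool_pos": TCP position; "tcp_rot": TCP orientation; "contact_force": force on the tool from outside, world axes, zero at the start; "moment": the same for the moment, N m; "grip_width": finger opening in mm; "finger_force": force on a finger pad.
Only numpy, scipy, OpenCV 4.12 (cv2) and the standard library are available. Lean on these libraries where they do the work, as an engineer would, in place of code of your own. Each camera call takes 0.05 s, during which the arm holds its last target. There are 200 camera calls.

## Working session

There is one attempt and no reset: what is moved stays moved. The work goes in short steps, Python scripts to look and compute and a tool call to move; the robot and the scene stay as the last step left them, time stands still between calls to the robot, and variables do not carry over. Pictures are saved under pics/ and viewed, at most 10 in all, crops included, and the job is handed in when it is done.

Besides the shell and the picture viewer there is one more tool, called as name([rows], argument=value, ...), one row to a line, values as JSON. jog_arm: Moves the arm, as the interface text tells. Shift numbers are shares of 80 mm and turn numbers shares of 0.1 rad, none past 1 either way. Its arguments: {"type":"object","properties":{"targets":{"type":"array","items":{"type":"object","properties":{"xyz":{"type":"array","items":{"type":"number"}},"spin":{"type":"number"}}}},"gripper":{"type":"number"}},"required":["targets"]}

```bash
mkdir -p pics; ls; python3 - <<'E'
from plant import bot
import cv2
o=bot.get_obs();print(o['time'],o['tool_pos'],o['tcp_rot'],o['grip_width'])
for n in ("scene","side"):
    cv2.imwrite(f"pics/{n}0.png",bot.capture(n)); print(n,bot.get_calibration(n))
E
```

```text
pics
0.0 [163.32724351 498.51981072 226.0537008 ] [-3.14007836e+00 -2.46560669e-04  2.82482377e+00] 91.87312766748936
scene {'vfov': 57.508736997556156, 'cx': 275.9030017793607, 'cy': 211.22571722025208, 'eye': array([1009.02616707,  388.10740675,  819.89455497]), 'rotation': array([-2.41937306,  0.00305453,  2.27802975])}
side {'vfov': 51.114258569642196, 'cx': 288.0699765526131, 'cy': 208.62905613608262, 'eye': array([ 496.19067086, -968.54483273,  664.51259303]), 'rotation': array([-2.13583506,  0.00622194, -0.05757133])}
```

View pics/scene0.png

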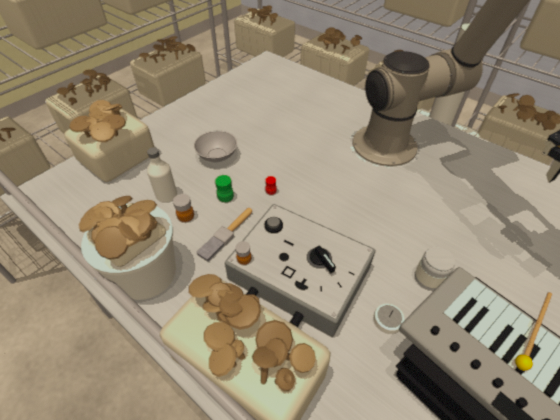

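View pics/side0.png

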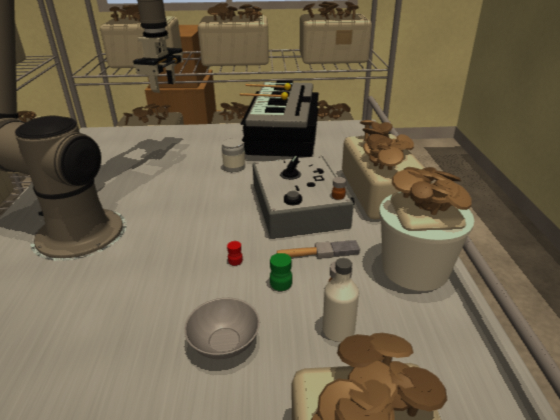

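Scene: the controller's at about (300,262), the lever at (322,258), and the button at (273,225). The marks look like a bar (288,242), disc (284,257), frame (288,272) and mushroom (302,284). There are two amber jars, one on the panel (243,253) and a bigger one on the cart (184,208). The one on the panel is the smaller, so it is the one meant. Next I'll enlarge this area and measure.

```bash
cat > h.py <<'E'
import numpy as np,cv2
from scipy.spatial.transform import Rotation as R
def cam(c):
    f=210/np.tan(np.radians(c['vfov'])/2)
    return f,R.from_euler('xyz',c['rotation']).as_matrix(),np.array(c['eye'])
def ray(c,px,z):
    f,M,e=cam(c); d=M@np.array([(px[0]-c['cx'])/f,(px[1]-c['cy'])/f,1]); return e+d*(z-e[2])/d[2]
def proj(c,p):
    f,M,e=cam(c); q=M.T@(np.array(p)-e); return f*q[:2]/q[2]+[c['cx'],c['cy']]
E
python3 - <<'E'
from plant import bot
from h import *
c=bot.get_calibration("scene"); im=cv2.imread("pics/scene0.png")
cv2.imwrite("pics/crop.png",cv2.resize(im[200:335,220:385],(792,648),interpolation=cv2.INTER_CUBIC)[:600])
print(R.from_euler('xyz',c['rotation']).as_matrix().round(2))
for n,p,z in [("bar",(288,242),80),("disc",(284,257),80),("frame",(288,272),80),("mush",(302,284),80),("btn",(273,225),95),("cornerNear",(275,207),80),("cL",(374,253),80),("cFarL",(337,311),80),("cFarR",(229,264),80),("lever",(320,258),114)]: print(n,ray(c,p,z).round(0))
E
```

```text
[[-0.65  0.57 -0.5 ]
 [ 0.76  0.49 -0.43]
 [-0.   -0.66 -0.75]]
bar [571.  49.  80.]
disc [611.  70.  80.]
frame [636. 103.  80.]
mush [640. 146.  80.]
btn [564.  -5.  95.]
cornerNear [505. -48.  80.]
cL [465. 223.  80.]
cFarL [644. 241.  80.]
cFarR [708. -14.  80.]
lever [579. 147. 114.]
```

View pics/crop.png

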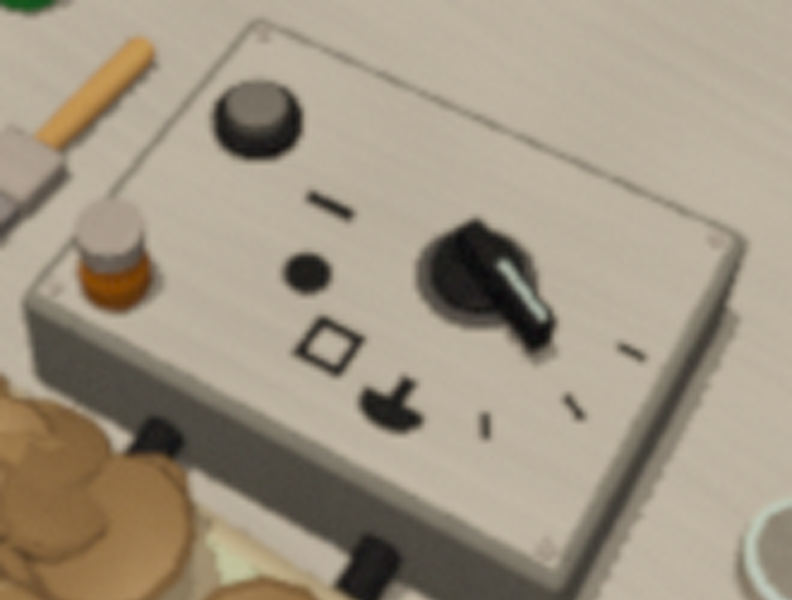

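The crop shows the mushroom at crop (392,405), which is image (302,284), in the 90° notch. The frame, disc and bar follow at 120, 150 and 180°. The lever points at the second tick (30°). The amber jar (115,260) is on the panel at its far right corner. Next I'll fit the controller pose rigidly from corners and marks.

```bash
python3 - <<'E'
from plant import bot
from h import *
c=bot.get_calibration("scene")
g=lambda u,v,z=80: ray(c,(220+(u+.5)/4.8-.5,200+(v+.5)/4.8-.5),z)[:2]
# crop px -> controller frame
P=[((258,20),(-110,-145)),((742,240),(-110,145)),((28,298),(110,-145)),((307,273),(26,-31)),((330,206),(-15,-42)),((329,346),(56,-1)),((392,403),(67,40))]
w=np.array([g(*a) for a,_ in P]); l=np.array([b for _,b in P],float)
wc,lc=w.mean(0),l.mean(0); H=(l-lc).T@(w-wc); U,S,V=np.linalg.svd(H); M=V.T@np.diag([1,np.linalg.det(V.T@U.T)])@U.T
t=wc-M@lc; print("yaw",np.arctan2(M[1,0],M[0,0]),"t",t); print((l@M.T+t-w).round(1))
print("S-scale",np.sum(S)/np.sum((l-lc)**2))
f=lambda p: M@np.array(p)+t
print("axis",f((-15,40)),"mush",f((67,40)))
for z in(90,95,100): b=g(257,105,z); print("btn",z,b,"local",M.T@(b-t))
j=g(116,290,80);print("jar",j,M.T@(j-t))
for a in (0,30,60,90): print(a,f((-15+50*np.sin(np.radians(a)),40+50*np.cos(np.radians(a)))))
# lever white line check
a,b=g(503,265,114),g(545,318,114); print("line",a,b,"ang", [np.degrees(np.arctan2(*(M.T@(b-a))))])
# side view button triangulation: check
s=bot.get_calibration("side")
for z in (90,95,100): print("side btn",z,ray(s,(293,196),z))
E
```

```text
yaw 0.15378311296024466 t [581.65215287  96.0728308 ]
[[-4.3 -4.9]
 [-5.6  3.9]
 [ 4.  -5.3]
 [ 1.7  1.5]
 [ 1.5  1.5]
 [ 1.6  1.3]
 [ 1.2  2. ]]
S-scale 0.9646307393071462
axis [560.70206546 133.30311199] mush [641.73435578 145.86368231]
btn 90 [551.88777708 -14.56206789] local [ -46.35991421 -104.77002066]
btn 95 [555.01931428 -11.80365935] local [ -42.8428067  -102.52384666]
btn 100 [558.15085148  -9.04525081] local [ -39.32569919 -100.27767265]
jar [677.74709438   4.03574214] [  80.86286431 -105.67052876]
0 [553.04318112 182.71304511]
30 [578.77424362 179.92281144]
60 [599.66288057 164.64086696]
90 [610.11199858 140.96199633]
line [566.15199963 149.18161956] [577.55170057 180.82004607] ang [np.float64(28.62581735565294)]
side btn 90 [560.82582954  -4.23055689  90.        ]
side btn 95 [560.26330785 -12.6230124   95.        ]
side btn 100 [559.70078616 -21.01546792 100.        ]
```

The fit is consistent: the marks agree within about 2 mm, the button is near (558,-12,96), and the lever measures 28.6° against 30°. I'll move over the near-left side of the lever with the fingers closed, then check with the wrist camera.

jog_arm([
  {"xyz": [-0.64, -0.25, 0], "spin": 0},
  {"xyz": [-0.64, -0.25, 0], "spin": 0},
  {"xyz": [-0.64, -0.25, 0], "spin": 0},
  {"xyz": [-0.64, -0.25, 0], "spin": 0},
  {"xyz": [-0.64, -0.25, 0], "spin": 0},
  {"xyz": [-0.64, -0.25, 0], "spin": 0},
  {"xyz": [-0.64, -0.25, 0], "spin": 0},
  {"xyz": [-0.64, -0.25, 0], "spin": 0},
  {"xyz": [-0.64, -0.25, 0], "spin": 0},
  {"xyz": [0, 0, 0], "spin": 0},
], gripper=0)

```text
time: 1.35
tool_pos: [547.4, 181.5, 225.6]
tcp_rot: [-3.141, -0.0, 2.82]
contact_force: [-0.3, -0.1, -0.9]
grip_width: 0.7
finger_force: 0.0
```

jog_arm([
  {"xyz": [0, 0, 0], "spin": -0.95},
  {"xyz": [0, 0, 0], "spin": -0.95},
  {"xyz": [0, 0, 0], "spin": -0.95},
  {"xyz": [0, 0, 0], "spin": -0.95},
  {"xyz": [0, 0, 0], "spin": -0.9},
  {"xyz": [0, 0, 0], "spin": 0},
  {"xyz": [0, 0, 0], "spin": 0},
  {"xyz": [0, 0, 0], "spin": 0},
  {"xyz": [0, 0, 0], "spin": 0},
  {"xyz": [0, 0, 0], "spin": 0},
])

```text
time: 2.6
tool_pos: [545.3, 184.3, 226.7]
tcp_rot: [3.142, 0.0, -2.989]
contact_force: [-1.0, -0.3, -0.4]
grip_width: 0.8
finger_force: 0.0
```

```bash
python3 - <<'E'
from plant import bot
from h import *
o=bot.get_obs();print(o['time'],o['tool_pos'],o['tcp_rot'],o['grip_width'])
c=bot.get_calibration("wrist");cv2.imwrite("pics/w1.png",bot.capture("wrist"));print(c)
for n,p in [("tcp",o['tool_pos']),("axis",(559.5,131.5,114)),("mush",(640.5,144,82)),("btn",(557,-12,96))]:print(n,proj(c,p))
E
```

```text
2.6 [545.33351332 184.28309509 226.71264108] [ 3.14152024e+00  8.32457604e-06 -2.98871609e+00] 0.7784460035250099
{'vfov': 59.45602897182544, 'cx': 279.4790864289301, 'cy': 213.08265320695656, 'eye': array([467.07499542, 172.0394549 , 383.63791717]), 'rotation': array([ 2.84375144e+00, -6.66380648e-04,  1.72314587e+00])}
tcp [279.73521577 276.06193327]
axis [208.88262615 216.11889102]
mush [220.36158632 290.79519961]
btn [ 33.57180024 180.29273111]
```

View pics/w1.png

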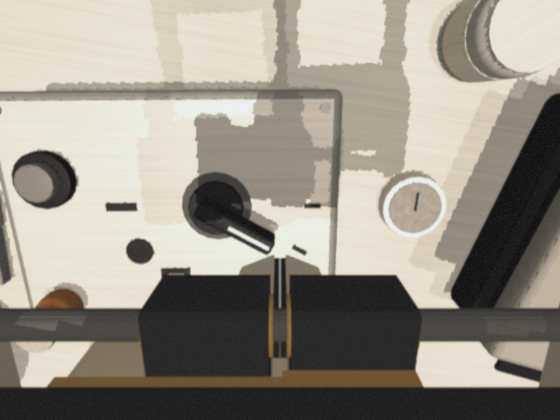

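Wrist view: the hub is at about (216,206), the lever points to the second tick (299,250), the bar is at (121,207), the disc at (140,251), the 0° tick at (313,206), and the button top at (34,182).

```bash
python3 - <<'E'
from plant import bot
from h import *
c=bot.get_calibration("wrist")
q=lambda n,u,v,z:print(n,ray(c,(u,v),z).round(1)[:2])
q("bar",121,207,82);q("disc",140,251,82);q("tick0",313,206,82);q("tick30",299,250,82)
q("hub",216,206,91);q("btn",34,182,96);q("l1",233,228,114);q("l2",272,244,114);q("near edge",200,92,80);q("corner",340,93,80)
M=np.array([[.988,-.153],[.153,.988]])
b,d=ray(c,(121,207),82)[:2],ray(c,(140,251),82)[:2]
print("axis from bar,disc",b-M@[0,-82],d-M@[41,-71])
E
```

```text
bar [573.7  51.8]
disc [612.   69.5]
tick0 [548.  213.6]
tick30 [589.8 208.6]
hub [557.8 133. ]
btn [558.4 -11.7]
l1 [566.3 150.9]
l2 [574.9 182.8]
near edge [470.4 109.7]
corner [454.5 218.4]
axis from bar,disc [561.1692981  132.78728777] [560.66528303 133.36590234]
```

Axis refined to (560.5,133), yaw 0.157. The lever clearance will be about 10 mm after a small shift. Going down beside the lever to z≈98.

jog_arm([
  {"xyz": [0.05, 0.06, 0], "spin": 0},
  {"xyz": [0, 0, 0.4], "spin": 0},
  {"xyz": [0, 0, 0.4], "spin": 0},
  {"xyz": [0, 0, 0.3], "spin": 0},
  {"xyz": [0, 0, 0.2], "spin": 0},
  {"xyz": [0, 0, 0.15], "spin": 0},
  {"xyz": [0, 0, 0.1], "spin": 0},
  {"xyz": [0, 0, 0.05], "spin": 0},
  {"xyz": [0, 0, 0], "spin": 0},
  {"xyz": [0, 0, 0], "spin": 0},
])

```text
time: 3.9
tool_pos: [541.0, 188.5, 99.3]
tcp_rot: [3.141, 0.001, -2.988]
contact_force: [-0.1, -0.2, 0.4]
grip_width: 0.3
finger_force: 0.0
```

jog_arm([
  {"xyz": [-0.09, -0.035, 0], "spin": 0},
  {"xyz": [-0.09, -0.035, 0], "spin": 0},
  {"xyz": [-0.09, -0.035, 0], "spin": 0},
  {"xyz": [-0.08, -0.02, 0], "spin": 0},
  {"xyz": [-0.08, -0.02, 0], "spin": 0},
  {"xyz": [-0.07, -0.06, 0], "spin": 0},
  {"xyz": [-0.07, -0.06, 0], "spin": 0},
  {"xyz": [-0.07, -0.06, 0], "spin": 0},
  {"xyz": [0, 0, 0], "spin": 0},
  {"xyz": [0, 0, 0], "spin": 0},
])

```text
time: 5.15
tool_pos: [595.8, 170.3, 98.9]
tcp_rot: [-3.141, 0.001, -2.989]
contact_force: [-0.3, 0.3, 0.2]
grip_width: 0.4
finger_force: 0.0
```

```bash
python3 - <<'E'
from plant import bot
from h import *
im=bot.capture("scene");cv2.imwrite("pics/c2.png",cv2.resize(im[180:330,220:420],(800,600),interpolation=cv2.INTER_CUBIC))
E
```

```text
(no output)
```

View pics/c2.png

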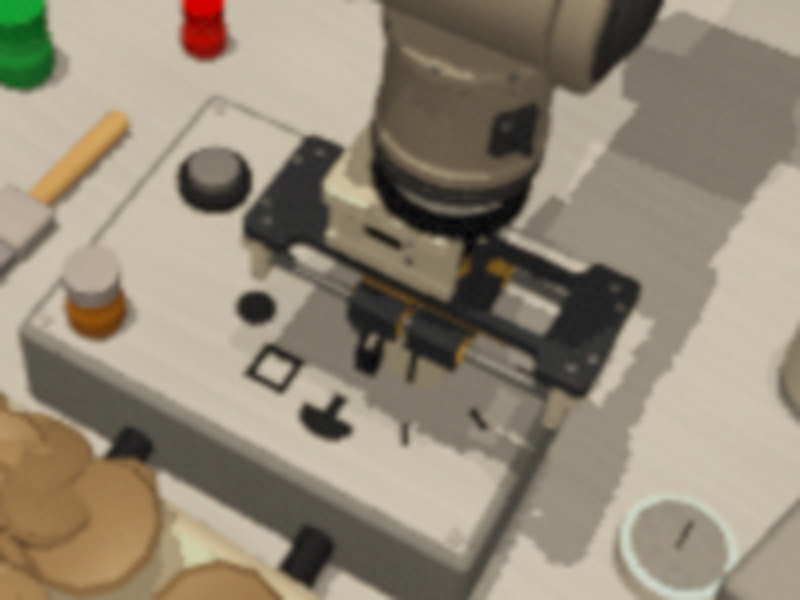

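The lever appears to point at the mushroom (tip at crop (368,355)), with no force left. Backing off, lifting and moving over the button.

jog_arm([
  {"xyz": [0, 0.1, 0], "spin": 0},
  {"xyz": [0, 0.1, 0], "spin": 0},
  {"xyz": [0, 0, -0.4], "spin": 0},
  {"xyz": [0, 0, -0.4], "spin": 0},
  {"xyz": [0.2, -0.6, 0], "spin": 0},
  {"xyz": [0.2, -0.6, 0], "spin": 0},
  {"xyz": [0.2, -0.6, 0], "spin": 0},
  {"xyz": [0.22, -0.57, 0], "spin": 0},
  {"xyz": [0, 0, 0], "spin": 0},
  {"xyz": [0, 0, 0], "spin": 0},
])

```text
time: 6.45
tool_pos: [557.1, -10.2, 162.8]
tcp_rot: [3.141, 0.0, -2.988]
contact_force: [-0.3, 0.2, -0.0]
grip_width: 0.6
finger_force: 0.0
```

```bash
python3 - <<'E'
from plant import bot
from h import *
o=bot.get_obs();print(o['tool_pos'],o['tcp_rot'])
im=bot.capture("scene");a=cv2.resize(im[215:315,240:360],(480,400),interpolation=cv2.INTER_CUBIC)
w=bot.capture("wrist")
cv2.imwrite("pics/c3.png",np.hstack([a,cv2.resize(w,(320,240))[[*range(240)]+[239]*160]]))
c=bot.get_calibration("scene");cw=bot.get_calibration("wrist")
print("aim90 crop px",(proj(c,(560.5+82*.988,133+82*.156,82))-[240,215])*4,"tip",(proj(c,(560.5+54,133+8.5,114))-[240,215])*4)
E
```

```text
[557.09099279 -10.24792011 162.84142421] [ 3.14111233e+00  4.87730123e-04 -2.98848960e+00]
aim90 crop px [246.91314153 275.55025581] tip [274.04342638 207.52259693]
```

View pics/c3.png

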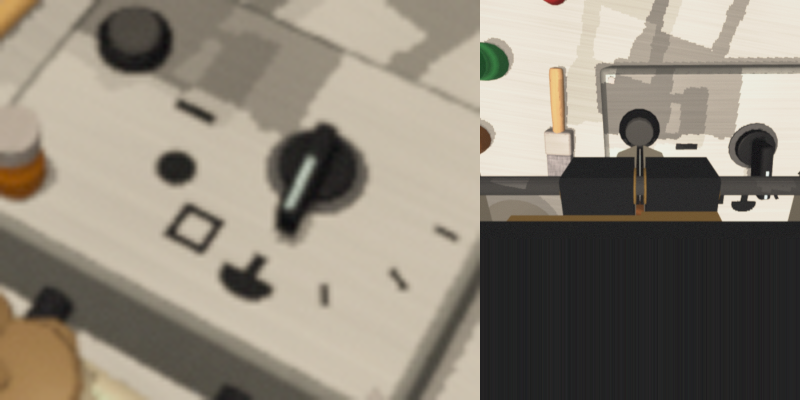

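```bash
python3 - <<'E'
from plant import bot
from h import *
c=bot.get_calibration("scene")
im=cv2.imread("pics/c3.png")[:400,:480]
hsv=im[120:230,260:350].astype(int); m=(hsv.min(2)>120); 
dark=cv2.erode((im[120:240,260:370].max(2)<110).astype(np.uint8)*0+1,None)
g=lambda u,v,z: ray(c,(240+(u+.5)/4-.5,215+(v+.5)/4-.5),z)
a,b=g(311,157,114),g(289,206,114); d=(b-a)[:2]; M=np.array([[.988,-.156],[.156,.988]])
print(a,b,np.degrees(np.arctan2(*(M.T@d))),"aim from axis",np.array([560.5,133])+82*d/np.hypot(*d), "mush",g(246,277,82))
# wrist: button top centre, half-scale view (1.75x): 
cw=bot.get_calibration("wrist")
for p in [(639-480,130)]: print("btn",ray(cw,np.array(p)*1.75,96))
E
```

```text
[574.25944196 135.73509299 114.        ] [608.19241088 145.90499528 114.        ] 82.28885645948915 aim from axis [639.04811614 156.5413137 ] mush [642.35177554 144.76189155  82.        ]
btn [556.44936304 -10.56542958  96.        ]
```

The lever is in the mushroom's notch region, but the scene estimate reads about 83°, so I'll check it more closely from the wrist.

```bash
python3 - <<'E'
from plant import bot
from h import *
w=bot.capture("wrist");s=bot.capture("side")
c=bot.get_calibration("side");p=proj(c,(585,137,100)).astype(int);print(p)
a=cv2.resize(w[210:330,410:510],(400,480),interpolation=cv2.INTER_CUBIC)
b=cv2.resize(s[p[1]-30:p[1]+30,p[0]-25:p[0]+25],(400,480),interpolation=cv2.INTER_CUBIC)
cv2.imwrite("pics/c4.png",np.hstack([a,b]))
E
```

```text
[298 167]
```

View pics/c4.png

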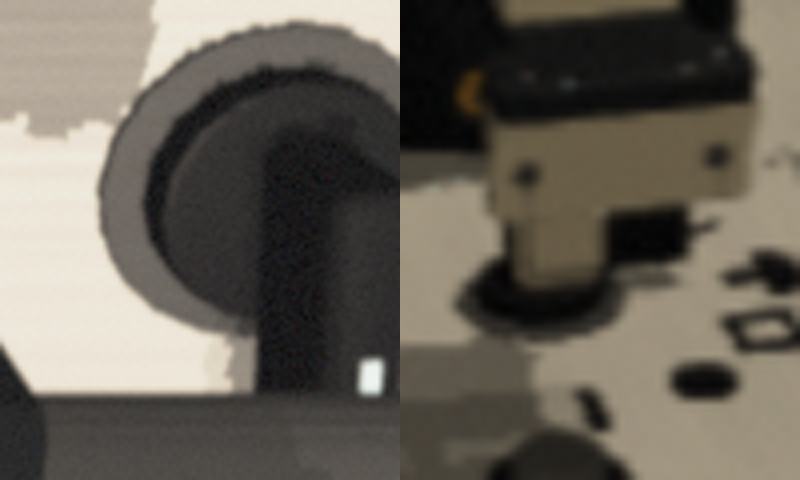

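The wrist crop shows the lever's upright right-hand side. Its lower edge runs (262,150) to (257,390) and its top edge about (332,200) to (327,390). I'll get the lever angle from these.

```bash
python3 - <<'E'
from plant import bot
from h import *
c=bot.get_calibration("wrist"); M=np.array([[.988,-.156],[.156,.988]])
for A,B,z in [((262,150),(257,390),90),((332,200),(327,390),114)]:
    a,b=[ray(c,(410+(u+.5)/4-.5,210+(v+.5)/4-.5),z)[:2] for u,v in (A,B)]
    la,lb=[M.T@(x-[560.5,133]) for x in (a,b)]
    print(la,lb,np.degrees(np.arctan2(*(lb-la))))
E
```

```text
[-10.13107198  -8.9189962 ] [35.69857289 -2.74003957] 82.32143075559985
[-11.81505304 -10.75168552] [21.02891284 -6.02320926] 81.8075394151154
```

Two edges and the white line agree: the lever rests at about 82°, short of the 90° notch. I'll go back and push it about 8° further, to home.

jog_arm([
  {"xyz": [-0.21, 0.59, 0], "spin": 0},
  {"xyz": [-0.21, 0.59, 0], "spin": 0},
  {"xyz": [-0.21, 0.59, 0], "spin": 0},
  {"xyz": [-0.2, 0.59, 0], "spin": 0},
  {"xyz": [0, 0, 0.3], "spin": 0},
  {"xyz": [0, 0, 0.3], "spin": 0},
  {"xyz": [0, 0, 0.15], "spin": 0},
  {"xyz": [0, 0, 0.05], "spin": 0},
  {"xyz": [0, 0, 0], "spin": 0},
  {"xyz": [0, 0, 0], "spin": 0},
])

```text
time: 7.9
tool_pos: [594.3, 185.7, 99.7]
tcp_rot: [3.141, 0.002, -2.989]
contact_force: [0.9, -0.3, 0.5]
grip_width: 0.2
finger_force: 0.0
```

jog_arm([
  {"xyz": [0, -0.06, 0], "spin": 0},
  {"xyz": [0, -0.06, 0], "spin": 0},
  {"xyz": [0, -0.05, 0], "spin": 0},
  {"xyz": [0, -0.03, 0], "spin": 0},
  {"xyz": [0, -0.03, 0], "spin": 0},
  {"xyz": [0, -0.02, 0], "spin": 0},
  {"xyz": [0, -0.02, 0], "spin": 0},
  {"xyz": [0, 0, 0], "spin": 0},
  {"xyz": [0, 0, 0], "spin": 0},
  {"xyz": [0, 0, 0], "spin": 0},
])

```text
time: 9.15
tool_pos: [596.9, 164.4, 98.7]
tcp_rot: [3.142, -0.0, -2.988]
contact_force: [-0.4, 0.1, -0.7]
grip_width: 0.6
finger_force: 0.0
```

jog_arm([
  {"xyz": [0, 0.1, 0], "spin": 0},
  {"xyz": [0, 0.15, 0], "spin": 0},
  {"xyz": [0, 0, -0.4], "spin": 0},
  {"xyz": [0, 0, -0.4], "spin": 0},
  {"xyz": [0.21, -0.59, 0], "spin": 0},
  {"xyz": [0.21, -0.59, 0], "spin": 0},
  {"xyz": [0.21, -0.59, 0], "spin": 0},
  {"xyz": [0.21, -0.57, 0], "spin": 0},
  {"xyz": [0, 0, 0], "spin": 0},
  {"xyz": [0, 0, 0], "spin": 0},
])

```text
time: 10.4
tool_pos: [556.3, -10.2, 162.8]
tcp_rot: [3.141, 0.0, -2.988]
contact_force: [0.7, 0.8, 0.2]
grip_width: 0.5
finger_force: 0.0
```

```bash
python3 - <<'E'
from plant import bot
from h import *
print(bot.get_obs()['tool_pos'])
im=bot.capture("scene");w=bot.capture("wrist")
a=cv2.resize(im[215:315,240:340],(400,400),interpolation=cv2.INTER_CUBIC)
b=cv2.resize(w[210:310,410:510],(400,400),interpolation=cv2.INTER_CUBIC)
cv2.imwrite("pics/c5.png",np.hstack([a,b]))
E
```

```text
[556.29239178 -10.23171395 162.81339346]
```

View pics/c5.png

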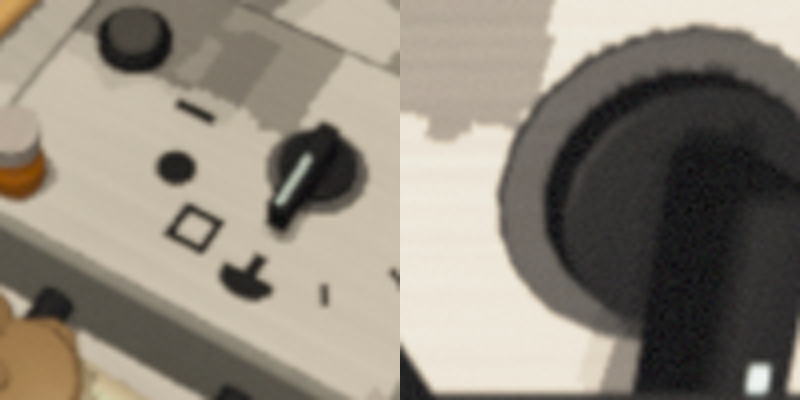

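The lever has turned on: its lower edge now runs (265,160) to (238,390) in the wrist crop, and the white line (309,155) to (281,205) in the scene crop.

```bash
python3 - <<'E'
from plant import bot
from h import *
c=bot.get_calibration("wrist"); s=bot.get_calibration("scene"); M=np.array([[.988,-.156],[.156,.988]])
for c,o,A,B,z in [(c,(410,210),(265,160),(238,390),90),(s,(240,215),(309,155),(281,205),114)]:
    la,lb=[M.T@(ray(c,(o[0]+(u+.5)/4-.5,o[1]+(v+.5)/4-.5),z)[:2]-[560.5,133]) for u,v in (A,B)]
    print(la,lb,np.degrees(np.arctan2(*(lb-la))))
E
```

```text
[-8.95431114 -7.94528583] [35.0704976  -5.92928622] 87.3781230192308
[13.39556899 -1.02794604] [50.83851847  1.28190135] 86.46990937571
```

The lever now reads about 87°, in the notch within measurement error (aim about 4 mm off). Now going down to just above the button.

jog_arm([
  {"xyz": [0, 0, 0.4], "spin": 0},
  {"xyz": [0, 0, 0.2], "spin": 0},
  {"xyz": [0, 0, 0.1], "spin": 0},
  {"xyz": [0, 0, 0.05], "spin": 0},
  {"xyz": [0, 0, 0.03], "spin": 0},
  {"xyz": [0, 0, 0.02], "spin": 0},
  {"xyz": [0, 0, 0], "spin": 0},
  {"xyz": [0, 0, 0], "spin": 0},
  {"xyz": [0, 0, 0], "spin": 0},
  {"xyz": [0, 0, 0], "spin": 0},
])

```text
time: 11.75
tool_pos: [556.4, -11.1, 98.9]
tcp_rot: [-3.142, 0.001, -2.988]
contact_force: [0.5, 2.3, 3.8]
grip_width: 0.3
finger_force: 1.6
```

jog_arm([
  {"xyz": [0, 0, 0.0125], "spin": 0},
  {"xyz": [0, 0, 0.0125], "spin": 0},
  {"xyz": [0, 0, 0], "spin": 0},
  {"xyz": [0, 0, 0], "spin": 0},
  {"xyz": [0, 0, 0], "spin": 0},
  {"xyz": [0, 0, 0], "spin": 0},
  {"xyz": [0, 0, 0], "spin": 0},
  {"xyz": [0, 0, 0], "spin": 0},
  {"xyz": [0, 0, 0], "spin": 0},
  {"xyz": [0, 0, 0], "spin": 0},
])

```text
time: 13.0
tool_pos: [556.3, -11.2, 96.8]
tcp_rot: [-3.141, 0.0, -2.988]
contact_force: [2.4, 3.3, 5.2]
grip_width: 0.6
finger_force: 2.2
```

jog_arm([
  {"xyz": [0, 0, 0.0125], "spin": 0},
  {"xyz": [0, 0, 0.0125], "spin": 0},
  {"xyz": [0, 0, 0], "spin": 0},
  {"xyz": [0, 0, 0], "spin": 0},
  {"xyz": [0, 0, 0], "spin": 0},
  {"xyz": [0, 0, 0], "spin": 0},
  {"xyz": [0, 0, 0], "spin": 0},
  {"xyz": [0, 0, 0], "spin": 0},
  {"xyz": [0, 0, 0], "spin": 0},
  {"xyz": [0, 0, 0], "spin": 0},
])

```text
time: 14.25
tool_pos: [556.3, -11.2, 96.1]
tcp_rot: [-3.141, 0.001, -2.988]
contact_force: [-0.8, 2.9, 14.5]
grip_width: 0.5
finger_force: 7.3
```

The force follows the spring to about 5 N and then hits a hard stop at 14.5 N, so the button is fully down. Releasing and moving clear.

jog_arm([
  {"xyz": [0, 0, -0.1], "spin": 0},
  {"xyz": [0, 0, -0.4], "spin": 0},
  {"xyz": [0, 0, -0.5], "spin": 0},
  {"xyz": [0, 0, -0.5], "spin": 0},
  {"xyz": [0.5, 0, 0], "spin": 0},
  {"xyz": [0.5, 0, 0], "spin": 0},
  {"xyz": [0.3, 0, 0], "spin": 0},
  {"xyz": [0, 0, 0], "spin": 0},
  {"xyz": [0, 0, 0], "spin": 0},
  {"xyz": [0, 0, 0], "spin": 0},
])

```text
time: 15.5
tool_pos: [453.9, -27.1, 214.4]
tcp_rot: [3.141, -0.001, -2.988]
contact_force: [0.4, 0.4, 0.5]
grip_width: 0.4
finger_force: 0.0
```

```bash
python3 - <<'E'
from plant import bot
from h import *
o=bot.get_obs();print(o['time'],o['tool_pos'],o['contact_force'])
im=bot.capture("scene");s=bot.capture("side");s0=cv2.imread("pics/side0.png")
f=lambda x:cv2.resize(x[180:210,270:320],(400,240),interpolation=cv2.INTER_CUBIC)
a=cv2.resize(im[205:325,220:320],(400,480),interpolation=cv2.INTER_CUBIC)
cv2.imwrite("pics/c6.png",np.hstack([a,np.vstack([f(s0),f(s)])]))
E
```

```text
15.5 [453.85926414 -27.06505449 214.36872845] [0.36359241 0.446133   0.48041227]
```

View pics/c6.png

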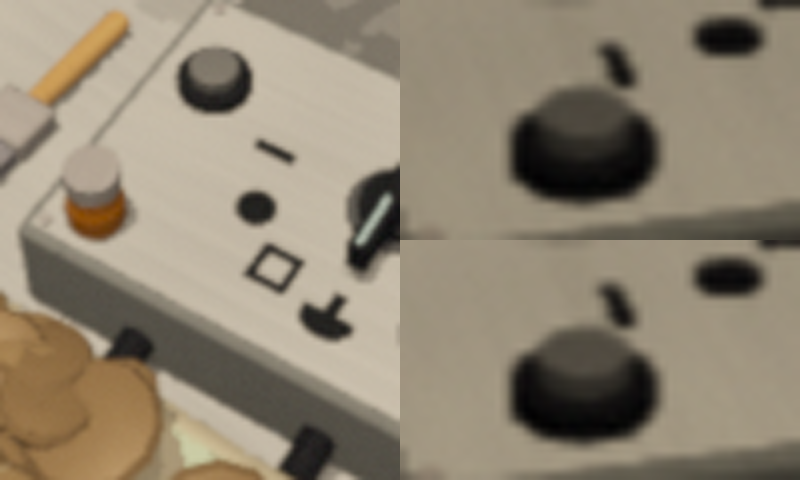

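The button is up again, looking the same as at the start in the side view (bottom right against top right). The jar stands at (95,190), and the lever points at the mushroom (325,315). Handing in.

```bash
python3 -c "
from plant import bot
print(bot.close_job())"
```

```text
the job is handed in; nothing more can be done
None
```

I turned the selector to the mushroom notch (about 87° measured against 90°, so roughly 4 mm off the mark's centre), then pressed the start button to its hard stop and released it. Nothing else looked disturbed in the views I took, and I handed the job in at about 15.6 s; no verdict came back.

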